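Test the brake lever of a specimen trolley

ROBOT

A 7-joint arm with a two-finger parallel gripper is mounted at the origin on the work surface. World frame = base frame: x ahead of the robot, y to its left, z up, the work surface at z = 0. Lengths are in mm, angles in rad, forces in N, time in s.
With the tool pointing down it reaches from about 425 to 875 mm from the base axis. Payload 4.7 kg.
Tool frame: the origin (TCP) lies at the very end of the fingers, on their centre line; the grasp point (between the pads) lies 19 mm behind it; z points along the fingers, y is the direction in which the jaws open and shut (so a half turn about z gives the same grasp; the last joint's range is limited). The gripper opens to 87 mm and grips with 3 to 60 N. Pads are 19 mm wide; open, the fingers measure 117 mm over their backs; the gripper's body (75 mm by 190 mm) begins 51 mm behind the grasp point.
Start: joints at [1.124, 0.321, -0.07, 1.45, 0.023, 1.371, -0.057], TCP at [289.016, -582.233, 222.587] pointing down, gripper open.
Joint ranges: [-2.86, 2.86], [-0.3, 2.09], [-1.38, 1.24], [0.06, 2.45], [-1.56, 4.7], [0.09, 2.05], [-2.69, 2.69]. Speed limits (rad/s): [2.57, 2.57, 3.14, 3.14, 3.14, 3.14, 3.14].

INTERFACE

Orientations are given as a 3x3 rotation matrix whose columns are the frame's x, y, z axes.
In Python, from rig import get_state, snapshot, calibration, job_done, spot_in, spot_point gives the robot as it stands.
- The arm moves only by the tool drive_tool, never from a script. Its argument "steps" is a list of rows, each an object with "gripper": the gripper command: -1 is shut, 1 is fully open, values between are in proportion; "travel": the shift along the tool's x, y, z in mm, a list of three; "turn": the turn about the tool's z in degrees. In form: [{"gripper": gripper, "travel": [dx, dy, dz], "turn": turn}, ...]. A call has 1 to 5 rows; each row shifts and turns the commanded pose from where the row before left it, along the tool's axes as they then stand; what a row does not reach is not made up. A row lasts 1/12 s, in which the tool goes at most 41.7 mm and 7.16 degrees, less where a joint would pass 70% of its speed; a pose out of reach is approached as far as the arm can. A call is refused whole if a number of a shift passes 41.7 or a number of a turn 7.16, either way. A call with a gripper value outside its range is refused whole. The fingers move at their own pace and stop on an object; "grip_force" is the grip in N (left out, the last holds). Time passes only in rows, so rows that do not move let the fingers close. It gives the time, the measured TCP pose, the force and the opening at its end, in the units of the state.
- get_state(): the state, without advancing time (a new reading comes with each control period).
- snapshot(name): name is "scene" or "side" or "wrist"; returns the picture (480x640x3 uint8, red, green, blue); there is no depth.
- calibration(name): a dict with "fx", "fy", "cx", "cy" (pixels), "R" (3x3) and "t" (3): a world point X has camera coordinates R X + t; the wrist camera has in their place "tool_from_camera" (4x4, takes a point from camera to tool coordinates, whose origin is the TCP and whose axes are the flange's). Camera axes: x right, y down, z forward; pixel columns grow to the right and rows downward; lengths in mm; the calibration is good to about 2 mm. A picture is of the moment at which its call begins: read the wrist's pose just before it. calibration takes no time and is no camera call.
- job_done(): hands the job in, once; it reports no verdict.
Trained networks look in the newest picture that a camera, given by its name, has taken for a name from the list of things; names that differ only in an ending like _2 or _b are one class to them, and where a whole thing is asked for, a point or a joint stands for the part that bears it (a point fixed in the world has none). Each returns a list of dicts, best first, with "p" (0 to 1); they miss things now and then, are a little off and sometimes report something else, mostly with a low value. They report only what shows in the picture. A call takes as long as a camera call.
- spot_in(camera, thing): "box" ([centre column, centre row, width, height] in pixels, round what is visible of it).
- spot_point(camera, thing): "uv" ([column, row] in pixels: a listed point, or the origin of a listed thing).
The state is a dict: "t": time; "qpos": joint angles; "joint_vel": joint speeds; "effort": joint torques, N m; "tool_pos": TCP position; "tool_rot": TCP orientation; "ft_force": force on the tool from outside, world axes, zero at the start; "moment": the same for the moment, N m; "opening": opening from 0.0 (shut) to 1.0 (fully open).
Only numpy, scipy, OpenCV 4.12 (cv2) and the standard library are available. Lean on these libraries where they do the work, as an engineer would, in place of code of your own. Each camera call takes 0.05 s, during which the arm holds its last target.

TASK

Before the specimen trolley goes out, test its brake: with the outside of the fingers press the red brake lever in towards the push bar until it comes up against its stop, short of the bar, keep it pressed there for about two seconds, then ease it back out to rest under control (do not let it snap back) and leave it. Do not pinch or hook the lever from its bar side, do not touch the push bar or its grip with the fingers, and do not force the lever past its firm stop. Leave the blue steering-lock flap, the tube rack, the brown bottle and the sample box as they are.

Things in the scene. Friction and masses are not known exactly. Their poses are not given: they have to be found in the camera images.
- trolley: stainless specimen trolley, fixed, parked beyond the bench, its push bar over the bench edge. Origin: on its top deck, middle of the edge nearest the bar; x along the deck away from the robot, y left along the bar, z up. Deck 580 (x) by 450 (y) mm, 60 mm above the bench top, with a rail up to 27 mm high round it
- push_bar: the trolley's level push bar, steel tube 25 mm thick along the trolley's y, 120 mm nearer the robot than the deck edge and 150 mm above the deck, on two uprights at y = +-205 mm; with the black rubber grip (32 mm thick, y = 48 to 173 mm). Origin and axes as trolley
- grip_mid (a point): middle of the black rubber grip, on the axis of the push bar; trolley axes
- brake (a joint): red brake lever, hinge with a vertical pin. 0 = at rest (out); grows as it is pressed towards the bar, to its firm, slightly springy stop at 0.30 rad, where some 22 mm of clear gap is left between lever tip and grip. Spring return: at the middle of the pad about 4.5 N at rest, 10.5 N at the stop. It flies back if let go. Over 40 N on it would be forcing it
- lever_pad_mid (a point): middle of the part to press: on the lever's outer face (away from bar and robot), half-way up, 95 mm along the blade from the pivot. Axes turn with the lever: x straight out of this face, away from the bar; y along the blade to the tip; z up. x is 0.12 rad clockwise (from above) of the trolley's x at rest, 0.18 rad anticlockwise at the stop. In front of this face 90 mm is free
- lever_pivot (a point): centre of the lever's vertical pivot pin, level with the blade, 40 mm beyond the bar axis in a black clamp (up to 21 mm above the bar's axis); axes as lever_pad_mid. The blade's outer face lies 36 mm along x from this point
- lever_pad: red outer half of the lever's blade, 6 mm thick, 20 mm high, from 24 to 142 mm along the lever's y, ending in a red ball 21 mm thick. Press here. Origin and axes as lever_pivot
- lever_inside: bare aluminium inner half of the blade, 6 mm thick, on the bar side of the red half; not to be touched. Origin and axes as lever_pivot
- lock (a joint): blue steering-lock flap, 72 mm long, 22 mm wide, on a collar at y = -120 mm of the bar; hinge along the bar, 0 = flap down, 0.6 rad = flap up; stays where it is. Leave alone
- lock_tip (a point): free end of the blue flap
- tube_rack_mid (a point): loose clear tube rack, 66 x 104 mm, 98 mm high, with yellow-capped tubes, on the deck; point 50 mm above its underside. Leave alone
- bottle_mid (a point): loose brown bottle, 72 mm thick, 165 mm high, on the deck; point half-way up. Leave alone
- sample_box_mid (a point): loose white sample box with green lid, 100 x 105 mm, 112 mm high with its handle, on the deck; point 47 mm above its underside. Leave alone

How it is judged:
By the outcome, as a careful person would: the job done as asked, in the order asked, and still so for the second after the job is handed in, with the robot touching nothing.
It also fails if it takes over 48 s, if anything falls off the work surface, if the arm or the gripper's body presses on something with over 40 N, if the wrist force passes 120 N, or if a joint passes its speed limit or range.

## Working session

There is one attempt and no reset: what is moved stays moved. The work goes in short steps, Python scripts to look and compute and a tool call to move; the robot and the scene stay as the last step left them, time stands still between calls to the robot, and variables do not carry over. Pictures are saved under pics/ and viewed, and the job is handed in when it is done.

Besides the shell and the picture viewer there is one more tool, called after ">>>" as name([rows], argument=value, ...), one row to a line, values as JSON. drive_tool: Moves the arm, as the interface text tells. Its arguments: {"type":"object","properties":{"steps":{"type":"array"},"grip_force":{"type":"number"}},"required":["steps"]}

```bash
mkdir -p pics
python3 - <<'E'
from rig import *
import cv2,numpy as np
s=get_state();print({k:np.round(v,3).tolist() for k,v in s.items()})
for c in ["scene","side","wrist"]:
    im=snapshot(c);cv2.imwrite(f"pics/{c}0.png",im[:,:,::-1])
    k=calibration(c);print(c,{a:np.round(b,3).tolist() for a,b in k.items()})
    for th in ["grip_mid","lever_pad_mid","lever_pivot","trolley","lock_tip"]:
        print(th,[(np.round(d['uv'],1).tolist(),round(d['p'],2)) for d in spot_point(c,th)[:2]])
print(get_state()['t'])
E
```

```text
{'t': 0.0, 'qpos': [1.124, 0.322, -0.07, 1.452, 0.023, 1.371, -0.057], 'joint_vel': [-0.001, -0.002, 0.001, -0.001, 0.0, -0.0, -0.001], 'effort': [-0.0, -49.129, -0.404, -31.252, -0.064, 0.044, 0.0], 'tool_pos': [288.723, -581.746, 221.458], 'tool_rot': [[0.896, 0.445, -0.001], [0.445, -0.896, 0.002], [-0.0, -0.002, -1.0]], 'ft_force': [0.267, 0.141, 0.289], 'moment': [0.014, 0.03, -0.026], 'opening': 0.999}
scene {'fx': 495.063, 'fy': 495.063, 'cx': 323.524, 'cy': 245.298, 'R': [[0.176, 0.984, -0.021], [0.531, -0.113, -0.84], [-0.829, 0.137, -0.542]], 't': [-47.533, -196.999, 1467.117]}
grip_mid [([361.5, 164.3], 0.96)]
lever_pad_mid [([381.0, 185.3], 0.86)]
lever_pivot [([327.8, 185.6], 0.95)]
trolley []
lock_tip [([266.0, 207.7], 0.77)]
side {'fx': 536.242, 'fy': 536.242, 'cx': 325.074, 'cy': 235.581, 'R': [[0.987, -0.159, -0.005], [-0.124, -0.75, -0.65], [0.099, 0.642, -0.76]], 't': [-610.821, 154.631, 1035.518]}
grip_mid [([202.6, 191.1], 0.69)]
lever_pad_mid [([252.6, 185.4], 0.56)]
lever_pivot [([240.7, 220.5], 0.74)]
trolley [([293.5, 263.8], 0.56)]
lock_tip [([288.3, 277.8], 0.85)]
wrist {'fx': 365.937, 'fy': 365.937, 'cx': 323.795, 'cy': 240.697, 'tool_from_camera': [[-0.0, -0.968, -0.251, 68.61], [1.0, 0.0, -0.001, 1.314], [0.001, -0.251, 0.968, -161.32], [0.0, 0.0, 0.0, 1.0]]}
grip_mid []
lever_pad_mid []
lever_pivot []
trolley []
lock_tip []
0.9
```

```bash
cat > h.py <<'E'
import numpy as np
from rig import *
def tri(uvs):
    A=[];b=[]
    for c,uv in uvs.items():
        k=calibration(c);R=np.array(k['R']);t=np.array(k['t'])
        for i,(f,cc) in enumerate(((k['fx'],k['cx']),(k['fy'],k['cy']))):
            m=(uv[i]-cc)/f
            A.append(R[i]-m*R[2]);b.append(m*t[2]-t[i])
    A=np.array(A);b=np.array(b)
    X,r,_,_=np.linalg.lstsq(A,b,rcond=None);return X,A@X-b
def proj(c,X):
    k=calibration(c);p=np.array(k['R'])@X+np.array(k['t']);return k['fx']*p[0]/p[2]+k['cx'],k['fy']*p[1]/p[2]+k['cy']
E
python3 - <<'E'
from h import *
P={"grip":((361.5,164.3),(202.6,191.1)),"pad":((381,185.3),(252.6,185.4)),"piv":((327.8,185.6),(240.7,220.5)),"lock":((266,207.7),(288.3,277.8))}
for n,(a,b) in P.items():
    X,r=tri(dict(scene=a,side=b));print(n,X.round(1),r.round(1))
E
```

```text
grip [409.1  58.9 214.1] [-0.3  0.4 -0.1 -0.5]
pad [496.9  74.1 203.8] [-2.3  2.8 -1.  -3.5]
piv [472.2 -21.2 207.3] [ 2.  -2.4  1.   3. ]
lock [ 537.7 -148.6  205.5] [-0.1  0.1 -0.  -0.1]
```

View pics/scene0.png

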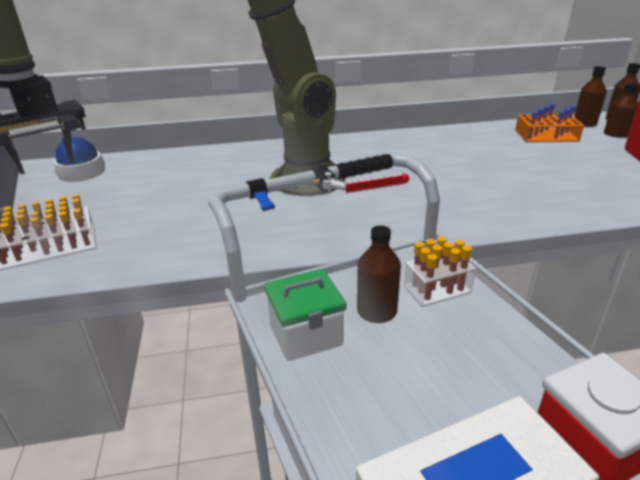

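View pics/side0.png

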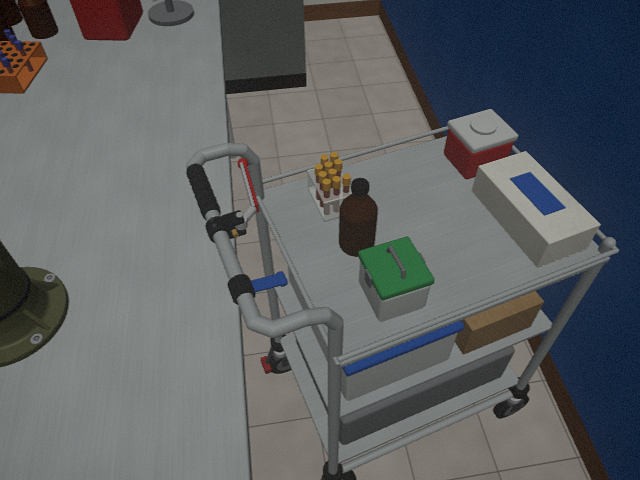

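The scene view shows the bar at about (215–400, 160–205), with the grip at (363,165) and the red lever from (346,187) to (406,179). In the side view the lever runs from (241,162) to (257,206) and the grip is at (203,190). I'll zoom in for the bar's yaw and finer points.

Run:
```python
import cv2
a=cv2.imread('pics/scene0.png')[140:230,240:420];cv2.imwrite('pics/sc_z.png',cv2.resize(a,None,fx=4.4,fy=4.4,interpolation=cv2.INTER_CUBIC))
a=cv2.imread('pics/side0.png')[140:310,170:300];cv2.imwrite('pics/sd_z.png',cv2.resize(a,None,fx=3.5,fy=3.5,interpolation=cv2.INTER_CUBIC))
```

```text
(no output)
```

View pics/sc_z.png

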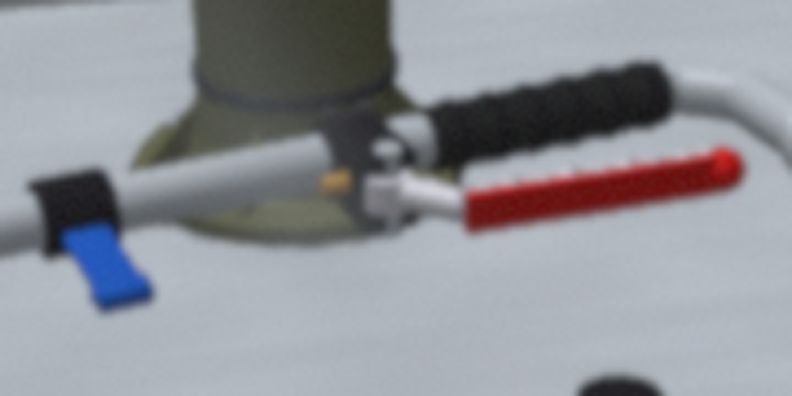

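View pics/sd_z.png

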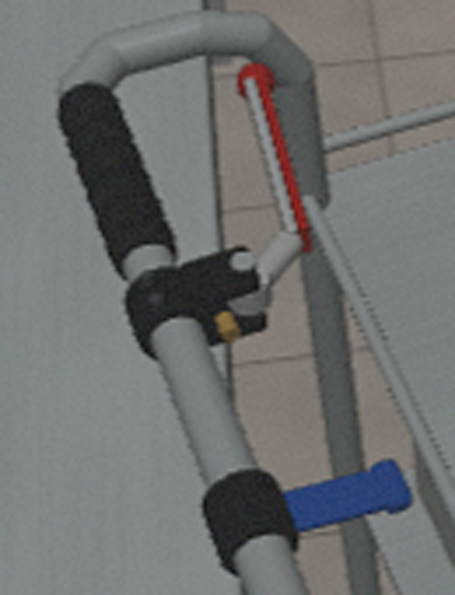

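Run:
```python
from h import *
S=lambda u,v:(240+u/4.4,140+v/4.4)
D=lambda u,v:(170+u/3.5,140+v/3.5)
P={"ball":(S(727,166),D(256,78)),"rednear":(S(468,210),D(304,232)),"collar":(S(80,214),D(250,522)),"gripout":(S(655,92),D(88,105)),"gripin":(S(437,135),D(143,243)),"pivpin":(S(388,175),D(248,275))}
for n,(a,b) in P.items():
    X,r=tri(dict(scene=a,side=b));print(n,X.round(1),r.round(1))
    for c,uv in (('scene',a),('side',b)):
        k=calibration(c);R=np.array(k['R']);t=np.array(k['t']);C=-R.T@t;d=R.T@np.array([(uv[0]-k['cx'])/k['fx'],(uv[1]-k['cy'])/k['fy'],1]);print('   z210',c,(C+d*(210-C[2])/d[2]).round(1))
```

```text
ball [484.5 128.  210.8] [-0.6  0.8 -0.2 -0.9]
   z210 scene [481.4 129.7 210. ]
   z210 side [484.6 127.5 210. ]
rednear [501.4   7.4 211.4] [ 0.3 -0.3  0.1  0.4]
   z210 scene [499.3   7.6 210. ]
   z210 side [501.3   9.2 210. ]
collar [ 464.  -158.4  207.9] [-1.   1.  -0.5 -1.3]
   z210 scene [ 466.3 -157.4  210. ]
   z210 side [ 464.6 -161.6  210. ]
gripout [395.4 121.5 209.9] [-0.3  0.4 -0.1 -0.5]
   z210 scene [394.8 122.  210. ]
   z210 side [395.6 120.7 210. ]
gripin [422.8  10.6 212.3] [ 0.9 -1.   0.4  1.3]
   z210 scene [420.1  10.3 210. ]
   z210 side [422.1  14.8 210. ]
pivpin [472.7 -22.4 217.5] [ 0.1 -0.1  0.   0.1]
   z210 scene [457.2 -19.7 210. ]
   z210 side [472.1 -15.2 210. ]
```

```bash
cat > plan.py <<'E'
from h import *
def plan(target,yaw_y,n):
    s=get_state();R=np.array(s['tool_rot']);p=np.array(s['tool_pos'])
    y0=np.arctan2(R[1,1],R[0,1]);dy=(yaw_y-y0+np.pi)%(2*np.pi)-np.pi
    d=(np.array(target)-p)/n
    print('now',p.round(1),'yaw_y',round(y0,3),'turn/row',round(-np.degrees(dy)/n,2),'f',np.round(s['ft_force'],1),'t',s['t'])
    for i in range(n):
        y=y0+dy*i/n
        ty=np.array([np.cos(y),np.sin(y),0]);tx=np.array([-np.sin(y),np.cos(y),0])
        # tool down: x = y cross z, z=-Z
        tx=np.cross(ty,[0,0,-1])
        print(i,[round(v,1) for v in (d@tx,d@ty,-d[2])])
E
python3 - <<'E'
from plan import *
plan((541,84,300),0.13,19)
E
```

```text
now [ 289.  -582.2  222.6] yaw_y -1.11 turn/row -3.74 f [-0.3  0.2 -0.5] t 0.9
0 [np.float64(27.5), np.float64(-25.5), np.float64(-4.1)]
1 [np.float64(29.1), np.float64(-23.7), np.float64(-4.1)]
2 [np.float64(30.6), np.float64(-21.7), np.float64(-4.1)]
3 [np.float64(31.9), np.float64(-19.7), np.float64(-4.1)]
4 [np.float64(33.1), np.float64(-17.6), np.float64(-4.1)]
5 [np.float64(34.2), np.float64(-15.4), np.float64(-4.1)]
6 [np.float64(35.1), np.float64(-13.1), np.float64(-4.1)]
7 [np.float64(35.9), np.float64(-10.8), np.float64(-4.1)]
8 [np.float64(36.5), np.float64(-8.4), np.float64(-4.1)]
9 [np.float64(37.0), np.float64(-6.0), np.float64(-4.1)]
10 [np.float64(37.3), np.float64(-3.6), np.float64(-4.1)]
11 [np.float64(37.5), np.float64(-1.1), np.float64(-4.1)]
12 [np.float64(37.5), np.float64(1.3), np.float64(-4.1)]
13 [np.float64(37.3), np.float64(3.7), np.float64(-4.1)]
14 [np.float64(37.0), np.float64(6.2), np.float64(-4.1)]
15 [np.float64(36.5), np.float64(8.6), np.float64(-4.1)]
16 [np.float64(35.9), np.float64(10.9), np.float64(-4.1)]
17 [np.float64(35.1), np.float64(13.2), np.float64(-4.1)]
18 [np.float64(34.1), np.float64(15.5), np.float64(-4.1)]
```

>>> drive_tool([
  {"gripper": -1, "travel": [5, 0, -35], "turn": -3.7},
  {"gripper": -1, "travel": [27, -25, -28], "turn": -3.7},
  {"gripper": -1, "travel": [29, -24, -15], "turn": -3.7},
  {"gripper": -1, "travel": [31, -22, 0], "turn": -3.7},
  {"gripper": -1, "travel": [32, -20, 0], "turn": -3.7},
], grip_force=40)

```text
t: 1.32
tool_pos: [337.0, -438.8, 299.4]
tool_rot: [[0.706, 0.708, 0.002], [0.708, -0.706, -0.003], [-0.0, 0.003, -1.0]]
ft_force: [1.3, 0.6, 0.5]
opening: 0.707
```

>>> drive_tool([
  {"gripper": -1, "travel": [33, -18, 0], "turn": -3.7},
  {"gripper": -1, "travel": [34, -15, 0], "turn": -3.7},
  {"gripper": -1, "travel": [35, -13, 0], "turn": -3.7},
  {"gripper": -1, "travel": [36, -11, 0], "turn": -3.7},
  {"gripper": -1, "travel": [36, -8, 0], "turn": -3.7},
])

```text
t: 1.73
tool_pos: [391.6, -259.6, 298.1]
tool_rot: [[0.445, 0.896, 0.0], [0.896, -0.445, -0.001], [-0.001, 0.001, -1.0]]
ft_force: [1.6, 0.5, 0.1]
opening: 0.324
```

>>> drive_tool([
  {"gripper": -1, "travel": [37, -6, 0], "turn": -3.7},
  {"gripper": -1, "travel": [37, -4, 0], "turn": -3.7},
  {"gripper": -1, "travel": [37, -1, 0], "turn": -3.7},
  {"gripper": -1, "travel": [37, 1, 0], "turn": -3.7},
  {"gripper": -1, "travel": [37, 4, 0], "turn": -3.7},
])

```text
t: 2.15
tool_pos: [447.0, -82.3, 298.2]
tool_rot: [[0.138, 0.99, 0.001], [0.99, -0.138, -0.001], [-0.001, 0.001, -1.0]]
ft_force: [1.4, -0.3, 0.4]
opening: 0.02
```

Run:
```python
from plan import *
plan((541,84,300),0.13,5)
```

```text
now [447.  -82.3 298.2] yaw_y -0.138 turn/row -3.07 f [ 1.4 -0.3  0.4] t 2.15
0 [np.float64(35.5), np.float64(14.0), np.float64(-0.4)]
1 [np.float64(34.7), np.float64(15.9), np.float64(-0.4)]
2 [np.float64(33.8), np.float64(17.8), np.float64(-0.4)]
3 [np.float64(32.8), np.float64(19.6), np.float64(-0.4)]
4 [np.float64(31.7), np.float64(21.3), np.float64(-0.4)]
```

>>> drive_tool([
  {"gripper": -1, "travel": [35, 14, 0], "turn": -3},
  {"gripper": -1, "travel": [34, 16, 0], "turn": -3},
  {"gripper": -1, "travel": [32, 18, 0], "turn": -3},
  {"gripper": -1, "travel": [29, 19, 0], "turn": -3},
  {"gripper": -1, "travel": [24, 16, 0], "turn": -3},
])

```text
t: 2.57
tool_pos: [537.5, 69.3, 298.2]
tool_rot: [[-0.124, 0.992, 0.001], [0.992, 0.124, 0.001], [0.0, 0.001, -1.0]]
ft_force: [0.2, -0.1, -0.2]
opening: 0.009
```

Run:
```python
from plan import *
import cv2
plan((543,83,190),0.13,4)
for c in ["scene","side","wrist"]:
    im=snapshot(c);cv2.imwrite(f"pics/{c}1.png",im[:,:,::-1])
    for th in ["lever_pad_mid","lever_pivot","grip_mid"]:
        print(c,th,[(np.round(d['uv'],1).tolist(),round(d['p'],2)) for d in spot_point(c,th)[:2]])
```

```text
now [537.5  69.3 298.2] yaw_y 0.124 turn/row -0.08 f [ 0.2 -0.1 -0.2] t 2.5667
0 [np.float64(3.2), np.float64(1.8), np.float64(27.0)]
1 [np.float64(3.2), np.float64(1.8), np.float64(27.0)]
2 [np.float64(3.2), np.float64(1.8), np.float64(27.0)]
3 [np.float64(3.2), np.float64(1.8), np.float64(27.0)]
scene lever_pad_mid [([382.6, 183.5], 0.72)]
scene lever_pivot [([327.9, 183.9], 0.64)]
scene grip_mid [([363.9, 165.0], 0.92), ([382.6, 184.2], 0.15)]
side lever_pad_mid [([254.4, 183.4], 0.94)]
side lever_pivot [([241.9, 220.2], 0.62)]
side grip_mid [([206.2, 190.9], 0.89)]
wrist lever_pad_mid [([265.4, 223.6], 0.64)]
wrist lever_pivot []
wrist grip_mid [([143.8, 232.2], 0.78), ([329.6, 280.3], 0.39)]
```

View pics/side1.png

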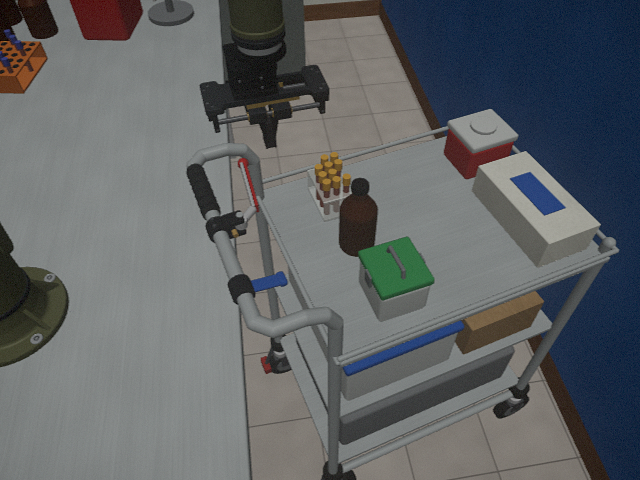

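View pics/wrist1.png

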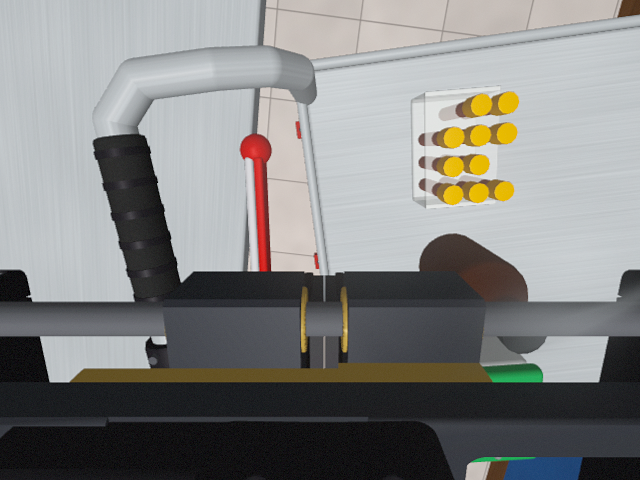

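View pics/scene1.png

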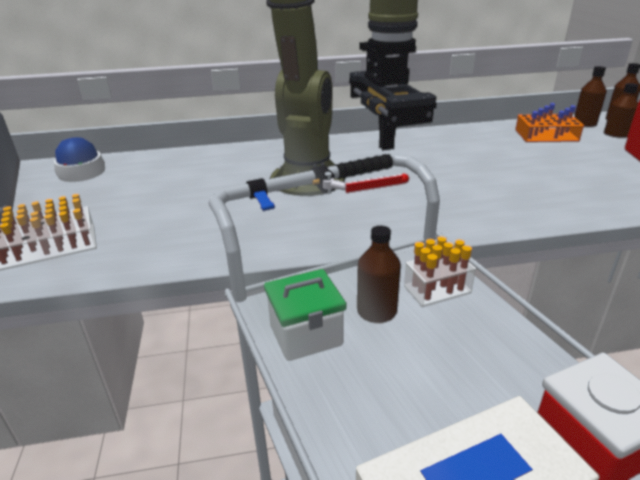

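The side view shows the tool tip at (270,140), beyond the lever and above it. In the wrist view the lever runs from its ball at (256,149) to (265,270), and the fingers at (325,320) are on its outer side. I'll refine the lever line from the wrist camera.

Run:
```python
from h import *
s=get_state();k=calibration('wrist');T=np.array(k['tool_from_camera']);R=np.array(s['tool_rot']);p=np.array(s['tool_pos'])
def ray(u,v,z):
    d=R@T[:3,:3]@np.array([(u-k['cx'])/k['fx'],(v-k['cy'])/k['fy'],1]);C=R@T[:3,3]+p
    return (C+d*(z-C[2])/d[2]).round(1)
print('ball',ray(256,149,210)); print('outer edge',ray(269,268,220),ray(266,180,220)); print('grip',ray(120,140,210),ray(158,285,210))
for z in(200,210,220): print(ray(265.4,223.6,z))
print(tri(dict(scene=(382,184.2),side=(253.6,184.3))))
```

```text
ball [485.1 125.6 210. ]
outer edge [501.5  47.6 220. ] [494.7 107.2 220. ]
grip [395.9 120.8 210. ] [421.3  21.5 210. ]
[493.8  73.9 200. ]
[495.2  76.2 210. ]
[496.6  78.4 220. ]
(array([498.84550934,  74.98436553, 206.37065285]), array([-2.72124168,  3.33004205, -1.15699541, -4.16969527]))
```

>>> drive_tool([
  {"gripper": -1, "travel": [4, 1, 20], "turn": 0},
  {"gripper": -1, "travel": [4, 0, 28], "turn": 0},
  {"gripper": -1, "travel": [3, 0, 28], "turn": 0},
  {"gripper": -1, "travel": [0, 0, 22], "turn": 0},
  {"gripper": -1, "travel": [0, 0, 10], "turn": 0},
])

```text
t: 3.58
tool_pos: [534.4, 77.1, 186.8]
tool_rot: [[-0.12, 0.993, -0.004], [0.993, 0.12, -0.001], [-0.0, -0.004, -1.0]]
ft_force: [-1.3, -1.3, 0.7]
opening: 0.008
```

Run:
```python
from h import *
import cv2
for c in ["side","wrist"]:
    im=snapshot(c)[:,:,::-1]
    cv2.imwrite(f"pics/{c}2.png",im if c=='wrist' else cv2.resize(im[60:300,150:390],None,fx=2.5,fy=2.5))
s=get_state();print(s['tool_pos'],s['ft_force'],s['t'])
```

```text
[535.10740529  77.12144565 188.21279938] [ 0.94783378 -0.31453628  0.15849334] 3.6833
```

View pics/side2.png

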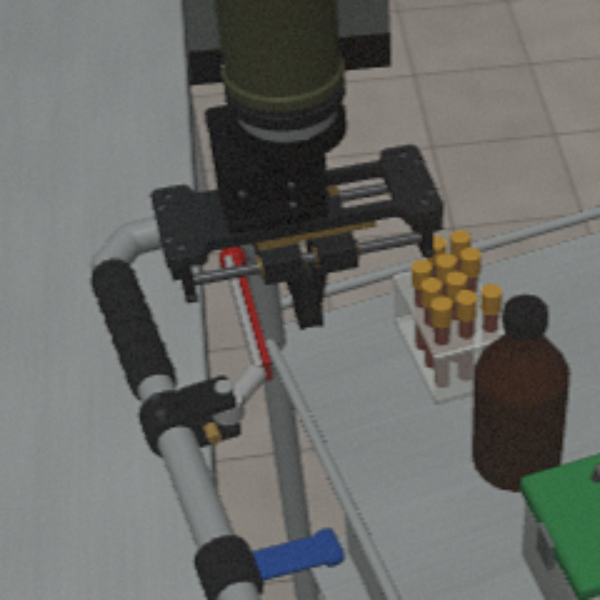

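View pics/wrist2.png

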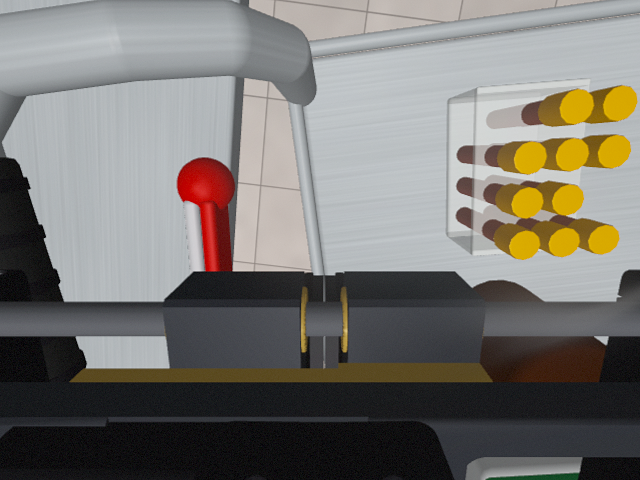

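The side view shows the shut fingers (zoom about 308,300) hanging beside the red outer face, clear of the rack and the bar. Now I'll move in slowly until they touch.

>>> drive_tool([
  {"gripper": -1, "travel": [0, -4, 0], "turn": 0},
  {"gripper": -1, "travel": [0, -4, 0], "turn": 0},
  {"gripper": -1, "travel": [0, -3, 0], "turn": 0},
  {"gripper": -1, "travel": [0, -3, 0], "turn": 0},
  {"gripper": -1, "travel": [0, -2, 0], "turn": 0},
])

```text
t: 4.1
tool_pos: [520.4, 75.7, 190.7]
tool_rot: [[-0.12, 0.993, 0.002], [0.993, 0.12, -0.001], [-0.001, 0.001, -1.0]]
ft_force: [-0.4, 0.9, -0.4]
opening: 0.004
```

>>> drive_tool([
  {"gripper": -1, "travel": [0, -1, 0], "turn": 0},
  {"gripper": -1, "travel": [0, -1, 0], "turn": 0},
  {"gripper": -1, "travel": [0, -1, 0], "turn": 0},
  {"gripper": -1, "travel": [0, -1, 0], "turn": 0},
  {"gripper": -1, "travel": [0, 0, 0], "turn": 0},
])

```text
t: 4.52
tool_pos: [516.3, 75.3, 189.7]
tool_rot: [[-0.12, 0.993, -0.0], [0.993, 0.12, -0.0], [-0.0, -0.0, -1.0]]
ft_force: [-0.0, -0.6, -0.7]
opening: 0.002
```

>>> drive_tool([
  {"gripper": -1, "travel": [0, -1, 0], "turn": 0},
  {"gripper": -1, "travel": [0, -1, 0], "turn": 0},
  {"gripper": -1, "travel": [0, -1, 0], "turn": 0},
  {"gripper": -1, "travel": [0, -1, 0], "turn": 0},
  {"gripper": -1, "travel": [0, 0, 0], "turn": 0},
])

```text
t: 4.93
tool_pos: [512.3, 74.8, 189.8]
tool_rot: [[-0.12, 0.993, -0.0], [0.993, 0.12, -0.0], [-0.0, -0.0, -1.0]]
ft_force: [0.4, 0.0, 0.3]
opening: 0.002
```

>>> drive_tool([
  {"gripper": -1, "travel": [0, -1, 0], "turn": 0},
  {"gripper": -1, "travel": [0, -1, 0], "turn": 0},
  {"gripper": -1, "travel": [0, -1, 0], "turn": 0},
  {"gripper": -1, "travel": [0, 0, 0], "turn": 0},
])

```text
t: 5.27
tool_pos: [509.3, 74.4, 189.7]
tool_rot: [[-0.12, 0.993, -0.0], [0.993, 0.12, -0.0], [-0.0, -0.0, -1.0]]
ft_force: [0.3, -0.2, 0.0]
opening: 0.01
```

>>> drive_tool([
  {"gripper": -1, "travel": [0, -1, 0], "turn": 0},
  {"gripper": -1, "travel": [0, -1, 0], "turn": 0},
  {"gripper": -1, "travel": [0, -1, 0], "turn": 0},
  {"gripper": -1, "travel": [0, 0, 0], "turn": 0},
])

```text
t: 5.6
tool_pos: [507.0, 74.2, 189.9]
tool_rot: [[-0.12, 0.993, 0.002], [0.993, 0.12, 0.0], [-0.0, 0.002, -1.0]]
ft_force: [2.2, 0.3, -0.9]
opening: 0.005
```

Contact at TCP x≈507. Now I'll press along the lever's arc, turning the tool with it.

>>> drive_tool([
  {"gripper": -1, "travel": [1.2, -2.4, 0], "turn": -1.5},
  {"gripper": -1, "travel": [1.2, -2.4, 0], "turn": -1.5},
  {"gripper": -1, "travel": [1.2, -2.4, 0], "turn": -1.5},
  {"gripper": -1, "travel": [0, 0, 0], "turn": 0},
])

```text
t: 5.93
tool_pos: [500.2, 76.6, 190.1]
tool_rot: [[-0.198, 0.98, 0.004], [0.98, 0.198, -0.0], [-0.001, 0.004, -1.0]]
ft_force: [5.7, -0.3, -2.8]
opening: 0.009
```

>>> drive_tool([
  {"gripper": -1, "travel": [1.2, -2.4, 0], "turn": -1.5},
  {"gripper": -1, "travel": [1.2, -2.4, 0], "turn": -1.5},
  {"gripper": -1, "travel": [1.2, -2.4, 0], "turn": -1.5},
  {"gripper": -1, "travel": [0, 0, 0], "turn": 0},
])

```text
t: 6.27
tool_pos: [492.8, 78.4, 190.4]
tool_rot: [[-0.274, 0.962, 0.005], [0.962, 0.274, -0.0], [-0.001, 0.005, -1.0]]
ft_force: [6.5, 0.1, -3.1]
opening: 0.008
```

Run:
```python
from h import *
import cv2
im=snapshot('wrist')[:,:,::-1];cv2.imwrite("pics/w3.png",im)
im=snapshot('side')[:,:,::-1];cv2.imwrite("pics/s3.png",cv2.resize(im[110:260,170:320],None,fx=4,fy=4))
s=get_state();print(s['tool_pos'],s['ft_force'],s['t'])
```

```text
[493.14971737  78.35947459 190.34724216] [ 7.54117493 -0.29174778 -3.48227227] 6.3667
```

View pics/w3.png

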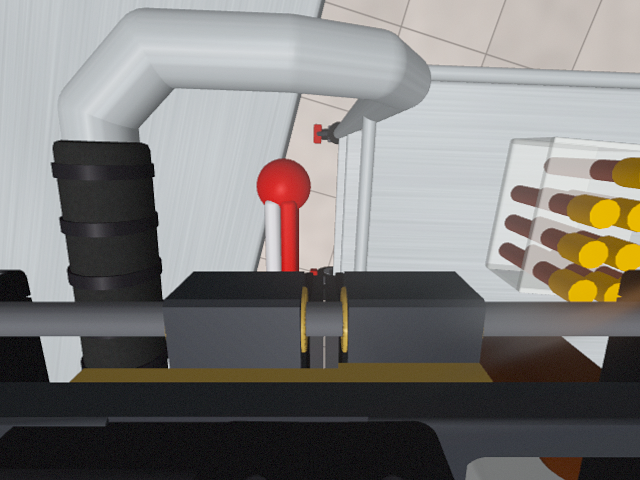

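View pics/s3.png

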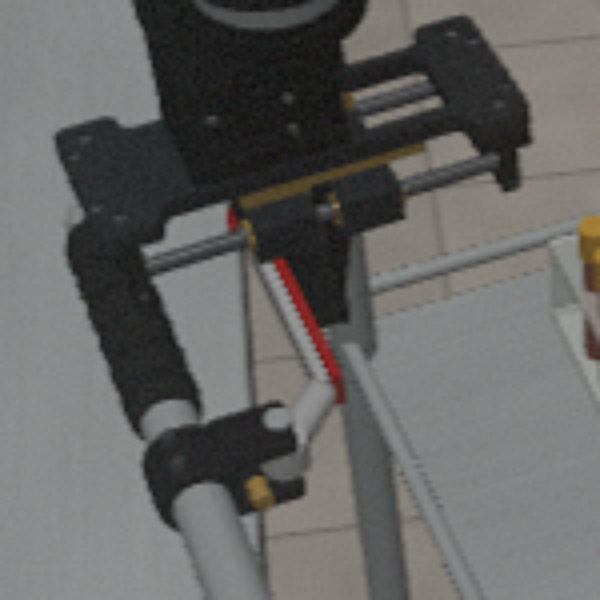

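The lever has turned about halfway, with the finger on its red face and a clear gap to the grip in the wrist view (ball at (284,186), grip edge at about 155). I'll carry on to the stop.

>>> drive_tool([
  {"gripper": -1, "travel": [1.2, -2.4, 0], "turn": -1.5},
  {"gripper": -1, "travel": [1.2, -2.4, 0], "turn": -1.5},
  {"gripper": -1, "travel": [1.2, -2.4, 0], "turn": -1.5},
  {"gripper": -1, "travel": [0, 0, 0], "turn": 0},
])

```text
t: 6.7
tool_pos: [485.4, 79.8, 190.4]
tool_rot: [[-0.349, 0.937, 0.006], [0.937, 0.349, 0.0], [-0.002, 0.006, -1.0]]
ft_force: [7.9, 0.2, -3.6]
opening: 0.005
```

>>> drive_tool([
  {"gripper": -1, "travel": [1.0, -2, 0], "turn": -1.2},
  {"gripper": -1, "travel": [0.5, -1, 0], "turn": -0.6},
  {"gripper": -1, "travel": [0, 0, 0], "turn": 0},
])

```text
t: 6.95
tool_pos: [482.4, 80.2, 190.5]
tool_rot: [[-0.378, 0.926, 0.006], [0.926, 0.378, 0.001], [-0.002, 0.006, -1.0]]
ft_force: [8.9, 0.8, -4.9]
opening: 0.003
```

>>> drive_tool([
  {"gripper": -1, "travel": [0.5, -1, 0], "turn": -0.6},
  {"gripper": -1, "travel": [0.5, -1, 0], "turn": -0.6},
  {"gripper": -1, "travel": [0, 0, 0], "turn": 0},
])

```text
t: 7.2
tool_pos: [480.3, 80.4, 190.5]
tool_rot: [[-0.397, 0.918, 0.007], [0.918, 0.397, 0.001], [-0.002, 0.006, -1.0]]
ft_force: [9.8, 0.3, -4.5]
opening: 0.005
```

>>> drive_tool([
  {"gripper": -1, "travel": [0.5, -1, 0], "turn": -0.6},
  {"gripper": -1, "travel": [0, 0, 0], "turn": 0},
])

```text
t: 7.37
tool_pos: [479.2, 80.4, 190.4]
tool_rot: [[-0.406, 0.914, 0.007], [0.914, 0.406, 0.001], [-0.002, 0.006, -1.0]]
ft_force: [8.5, 1.1, -4.1]
opening: 0.003
```

>>> drive_tool([
  {"gripper": -1, "travel": [0.5, -1, 0], "turn": -0.6},
  {"gripper": -1, "travel": [0, 0, 0], "turn": 0},
])

```text
t: 7.53
tool_pos: [478.2, 80.6, 190.5]
tool_rot: [[-0.416, 0.909, 0.007], [0.909, 0.416, 0.001], [-0.002, 0.007, -1.0]]
ft_force: [9.3, -0.3, -4.5]
opening: 0.007
```

>>> drive_tool([
  {"gripper": -1, "travel": [0.3, -1, 0], "turn": 0},
  {"gripper": -1, "travel": [0, 0, 0], "turn": 0},
])

```text
t: 7.7
tool_pos: [477.3, 80.5, 190.5]
tool_rot: [[-0.416, 0.91, 0.007], [0.91, 0.416, 0.001], [-0.002, 0.007, -1.0]]
ft_force: [9.4, 1.5, -5.3]
opening: 0.003
```

>>> drive_tool([
  {"gripper": -1, "travel": [0.3, -1, 0], "turn": 0},
  {"gripper": -1, "travel": [0, 0, 0], "turn": 0},
])

```text
t: 7.87
tool_pos: [476.3, 80.5, 190.5]
tool_rot: [[-0.416, 0.909, 0.007], [0.909, 0.416, 0.001], [-0.002, 0.007, -1.0]]
ft_force: [9.4, 1.1, -4.8]
opening: 0.004
```

>>> drive_tool([
  {"gripper": -1, "travel": [0.3, -1, 0], "turn": 0},
  {"gripper": -1, "travel": [0, 0, 0], "turn": 0},
])

```text
t: 8.03
tool_pos: [476.2, 80.5, 190.6]
tool_rot: [[-0.416, 0.909, 0.009], [0.909, 0.416, 0.002], [-0.002, 0.009, -1.0]]
ft_force: [12.3, 0.9, -7.3]
opening: 0.008
```

Force jumped while the TCP stopped moving: this is the stop. A touch more, then hold.

>>> drive_tool([
  {"gripper": -1, "travel": [0.2, -0.7, 0], "turn": 0},
  {"gripper": -1, "travel": [0, 0, 0], "turn": 0},
])

```text
t: 8.2
tool_pos: [476.1, 80.5, 190.6]
tool_rot: [[-0.416, 0.909, 0.011], [0.909, 0.416, 0.002], [-0.003, 0.011, -1.0]]
ft_force: [14.2, 2.1, -8.6]
opening: 0.001
```

Run:
```python
from h import *
import cv2
im=snapshot('wrist')[:,:,::-1];cv2.imwrite("pics/w4.png",im)
im=snapshot('side')[:,:,::-1];cv2.imwrite("pics/s4.png",cv2.resize(im[110:260,170:320],None,fx=4,fy=4))
s=get_state();print(s['tool_pos'],s['ft_force'],s['t'])
```

```text
[476.13298481  80.45586752 190.59125737] [14.52510784  1.62203472 -8.31385042] 8.3
```

View pics/w4.png

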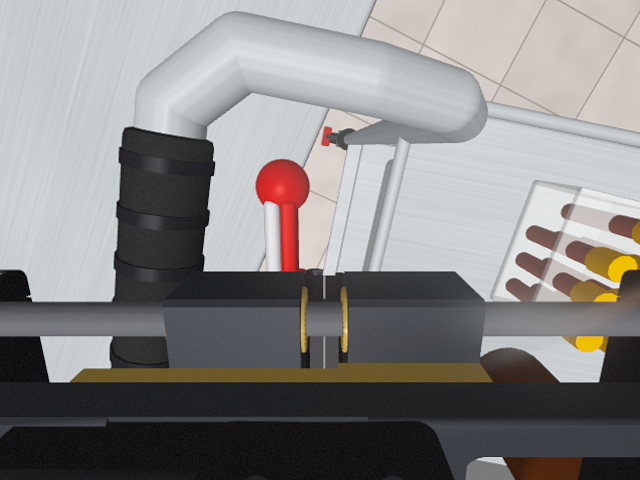

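View pics/s4.png

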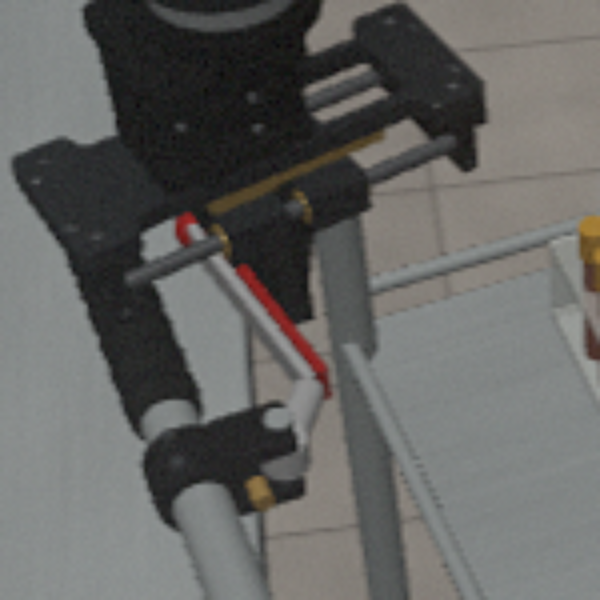

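At the stop: in the wrist view the gap between ball (257) and grip (211) is about 46 px, against a ball width of 52 px (21 mm), so roughly 20 mm remain. Holding.

>>> drive_tool([
  {"gripper": -1, "travel": [0, 0, 0], "turn": 0},
  {"gripper": -1, "travel": [0, 0, 0], "turn": 0},
  {"gripper": -1, "travel": [0, 0, 0], "turn": 0},
  {"gripper": -1, "travel": [0, 0, 0], "turn": 0},
  {"gripper": -1, "travel": [0, 0, 0], "turn": 0},
])

```text
t: 8.72
tool_pos: [476.1, 80.5, 190.6]
tool_rot: [[-0.416, 0.909, 0.011], [0.909, 0.416, 0.002], [-0.002, 0.011, -1.0]]
ft_force: [14.2, 1.4, -8.3]
opening: -0.002
```

>>> drive_tool([
  {"gripper": -1, "travel": [0, 0, 0], "turn": 0},
  {"gripper": -1, "travel": [0, 0, 0], "turn": 0},
  {"gripper": -1, "travel": [0, 0, 0], "turn": 0},
  {"gripper": -1, "travel": [0, 0, 0], "turn": 0},
  {"gripper": -1, "travel": [0, 0, 0], "turn": 0},
])

```text
t: 9.13
tool_pos: [476.1, 80.5, 190.6]
tool_rot: [[-0.416, 0.909, 0.011], [0.91, 0.416, 0.002], [-0.002, 0.011, -1.0]]
ft_force: [14.0, 2.2, -8.3]
opening: 0.004
```

>>> drive_tool([
  {"gripper": -1, "travel": [0, 0, 0], "turn": 0},
  {"gripper": -1, "travel": [0, 0, 0], "turn": 0},
  {"gripper": -1, "travel": [0, 0, 0], "turn": 0},
  {"gripper": -1, "travel": [0, 0, 0], "turn": 0},
  {"gripper": -1, "travel": [0, 0, 0], "turn": 0},
])

```text
t: 9.55
tool_pos: [476.1, 80.5, 190.6]
tool_rot: [[-0.416, 0.909, 0.011], [0.909, 0.416, 0.002], [-0.002, 0.011, -1.0]]
ft_force: [14.4, 1.9, -8.2]
opening: 0.004
```

>>> drive_tool([
  {"gripper": -1, "travel": [0, 0, 0], "turn": 0},
  {"gripper": -1, "travel": [0, 0, 0], "turn": 0},
  {"gripper": -1, "travel": [0, 0, 0], "turn": 0},
  {"gripper": -1, "travel": [0, 0, 0], "turn": 0},
  {"gripper": -1, "travel": [0, 0, 0], "turn": 0},
])

```text
t: 9.97
tool_pos: [476.1, 80.4, 190.6]
tool_rot: [[-0.416, 0.909, 0.011], [0.91, 0.416, 0.002], [-0.002, 0.011, -1.0]]
ft_force: [15.5, 1.6, -8.3]
opening: 0.007
```

>>> drive_tool([
  {"gripper": -1, "travel": [0, 0, 0], "turn": 0},
  {"gripper": -1, "travel": [0, 0, 0], "turn": 0},
  {"gripper": -1, "travel": [0, 0, 0], "turn": 0},
])

```text
t: 10.22
tool_pos: [476.1, 80.5, 190.6]
tool_rot: [[-0.416, 0.909, 0.011], [0.909, 0.416, 0.002], [-0.002, 0.011, -1.0]]
ft_force: [14.7, 2.3, -8.7]
opening: 0.007
```

Now easing back at about 20 mm/s along the same arc.

>>> drive_tool([
  {"gripper": -1, "travel": [-0.3, 1, 0], "turn": 0},
  {"gripper": -1, "travel": [-0.4, 1.3, 0], "turn": 0.5},
  {"gripper": -1, "travel": [-0.7, 1.6, 0], "turn": 0.9},
  {"gripper": -1, "travel": [-0.7, 1.6, 0], "turn": 0.9},
  {"gripper": -1, "travel": [-0.7, 1.6, 0], "turn": 0.9},
])

```text
t: 10.63
tool_pos: [482.1, 80.0, 190.4]
tool_rot: [[-0.363, 0.932, 0.007], [0.932, 0.363, 0.001], [-0.002, 0.006, -1.0]]
ft_force: [8.6, -1.3, -4.8]
opening: 0.003
```

>>> drive_tool([
  {"gripper": -1, "travel": [-0.8, 1.6, 0], "turn": 1},
  {"gripper": -1, "travel": [-0.8, 1.6, 0], "turn": 1},
  {"gripper": -1, "travel": [-0.8, 1.6, 0], "turn": 1},
  {"gripper": -1, "travel": [-0.8, 1.6, 0], "turn": 1},
  {"gripper": -1, "travel": [-0.8, 1.6, 0], "turn": 1},
])

```text
t: 11.05
tool_pos: [490.6, 78.7, 190.4]
tool_rot: [[-0.281, 0.96, 0.006], [0.96, 0.281, 0.0], [-0.001, 0.005, -1.0]]
ft_force: [8.1, 0.1, -2.8]
opening: 0.006
```

>>> drive_tool([
  {"gripper": -1, "travel": [-0.8, 1.6, 0], "turn": 1},
  {"gripper": -1, "travel": [-0.8, 1.6, 0], "turn": 1},
  {"gripper": -1, "travel": [-0.8, 1.6, 0], "turn": 1},
  {"gripper": -1, "travel": [-0.8, 1.6, 0], "turn": 1},
  {"gripper": -1, "travel": [-0.8, 1.6, 0], "turn": 1},
])

```text
t: 11.47
tool_pos: [498.8, 76.8, 190.4]
tool_rot: [[-0.196, 0.981, 0.004], [0.981, 0.196, 0.0], [-0.001, 0.004, -1.0]]
ft_force: [7.8, -1.1, -2.3]
opening: 0.004
```

>>> drive_tool([
  {"gripper": -1, "travel": [-0.6, 1.4, 0], "turn": 0.9},
  {"gripper": -1, "travel": [-0.6, 1.2, 0], "turn": 0.9},
  {"gripper": -1, "travel": [-0.5, 1, 0], "turn": 0.9},
  {"gripper": -1, "travel": [-0.5, 1, 0], "turn": 0.9},
  {"gripper": -1, "travel": [-0.4, 0.8, 0], "turn": 0.7},
])

```text
t: 11.88
tool_pos: [504.3, 74.9, 190.3]
tool_rot: [[-0.122, 0.993, 0.004], [0.993, 0.122, -0.0], [-0.001, 0.004, -1.0]]
ft_force: [4.1, -0.8, -1.6]
opening: 0.005
```

>>> drive_tool([
  {"gripper": -1, "travel": [-0.4, 0.8, 0], "turn": 0},
  {"gripper": -1, "travel": [-0.4, 0.8, 0], "turn": 0},
  {"gripper": -1, "travel": [-0.4, 0.8, 0], "turn": 0},
  {"gripper": -1, "travel": [-0.4, 0.8, 0], "turn": 0},
  {"gripper": -1, "travel": [-0.4, 0.8, 0], "turn": 0},
])

```text
t: 12.3
tool_pos: [506.9, 74.3, 190.1]
tool_rot: [[-0.124, 0.992, 0.0], [0.992, 0.124, 0.0], [0.0, 0.0, -1.0]]
ft_force: [1.9, -0.1, 0.4]
opening: 0.004
```

>>> drive_tool([
  {"gripper": -1, "travel": [0, 0.8, 0], "turn": 0},
  {"gripper": -1, "travel": [0, 0.8, 0], "turn": 0},
  {"gripper": -1, "travel": [0, 1, 0], "turn": 0},
  {"gripper": -1, "travel": [0, 1, 0], "turn": 0},
  {"gripper": -1, "travel": [0, 1, 0], "turn": 0},
])

```text
t: 12.72
tool_pos: [510.7, 74.6, 189.4]
tool_rot: [[-0.124, 0.992, -0.001], [0.992, 0.124, -0.0], [-0.0, -0.001, -1.0]]
ft_force: [-0.5, 0.8, 0.0]
opening: 0.008
```

Lever released at rest under control. Backing off, then rising straight up.

>>> drive_tool([
  {"gripper": -1, "travel": [0, 5, 0], "turn": 0},
  {"gripper": -1, "travel": [0, 7, 0], "turn": 0},
  {"gripper": -1, "travel": [0, 8, 0], "turn": 0},
  {"gripper": -1, "travel": [0, 6, 0], "turn": 0},
  {"gripper": -1, "travel": [0, 0, -8], "turn": 0},
])

```text
t: 13.13
tool_pos: [537.4, 77.8, 196.5]
tool_rot: [[-0.124, 0.992, -0.003], [0.992, 0.124, 0.001], [0.001, -0.002, -1.0]]
ft_force: [-1.3, 0.2, -0.7]
opening: 0.002
```

>>> drive_tool([
  {"gripper": -1, "travel": [0, 0, -20], "turn": 0},
  {"gripper": -1, "travel": [0, 0, -28], "turn": 0},
  {"gripper": -1, "travel": [0, 0, -28], "turn": 0},
  {"gripper": -1, "travel": [0, 0, -18], "turn": 0},
  {"gripper": -1, "travel": [0, 0, -6], "turn": 0},
])

```text
t: 13.55
tool_pos: [538.5, 78.5, 301.7]
tool_rot: [[-0.124, 0.992, 0.005], [0.992, 0.124, 0.0], [-0.0, 0.005, -1.0]]
ft_force: [-0.8, 0.7, -0.3]
opening: 0.005
```

Run:
```python
from h import *
import cv2
a=snapshot('wrist')[:,:,::-1];b=snapshot('side')[:,:,::-1]
cv2.imwrite("pics/f.png",cv2.resize(np.hstack([a,b]),(800,300),interpolation=cv2.INTER_AREA))
im0=cv2.imread('pics/side0.png');cv2.imwrite("pics/f2.png",cv2.resize(np.hstack([im0[140:310,170:300],b[140:310,170:300]]),None,fx=3,fy=3))
d=np.abs(im0.astype(int)-b).max(2)>60
ys,xs=np.nonzero(d[150:]);print('changed px below row150',len(xs),(xs.min(),xs.max(),ys.min()+150,ys.max()+150) if len(xs) else '')
s=get_state();print(s['tool_pos'],s['ft_force'],s['t'],np.abs(s['joint_vel']).max())
```

```text
changed px below row150 202 (np.int64(0), np.int64(12), np.int64(223), np.int64(252))
[537.66385164  78.11016534 298.98441649] [ 0.76262004  0.53546667 -0.54606863] 13.65 0.05436196710185769
```

View pics/f2.png

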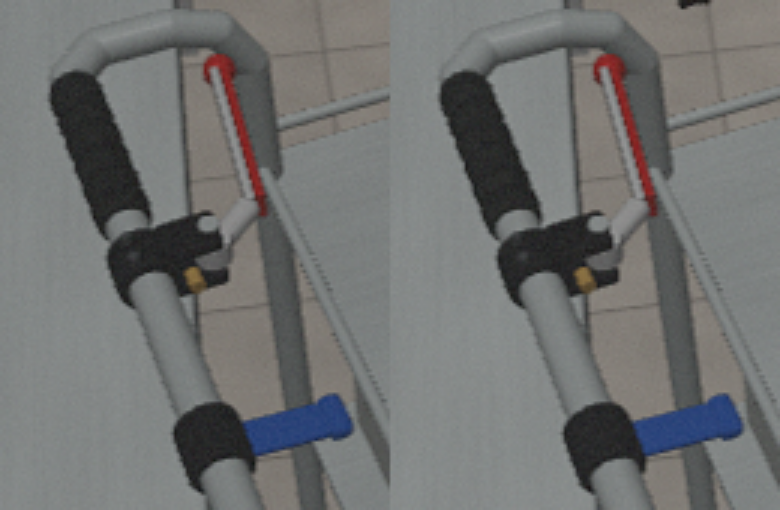

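View pics/f.png

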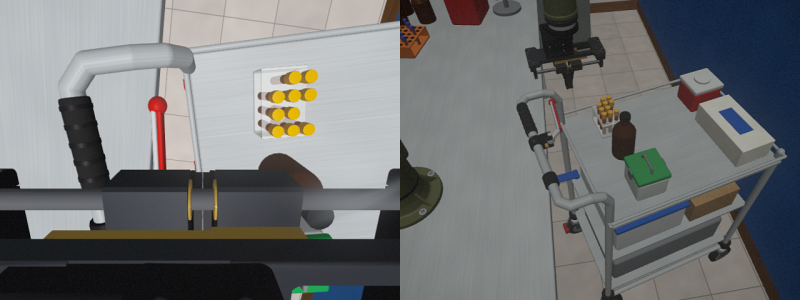

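The lever and the flap look the same before (left) and after (right). The only changed pixels below row 150 are at the robot's base. The tool is clear of everything, so I'm handing the job in.

```bash
python3 -c "
from rig import *
print(job_done(),get_state()['t'])"
```

```text
the job is handed in; nothing more can be done
the job is handed in; nothing more can be done
```

The brake test is done and handed in. I finished moving and checking at about 13.7 s of the 48 s allowed.

- **Press and hold:** With the gripper shut, I pressed the back of a finger on the red outer face and followed the lever's arc to its stop. There the force rose while the tool stopped moving. I held it at the stop for about 2.2 s with a steady force of about 16–17 N, well under 40 N. The wrist picture showed roughly 20 mm still clear between lever tip and grip.
- **Release:** I eased the lever back at about 20 mm/s. Contact force fell gradually to zero near where contact first began, so it did not snap back. I then backed off and rose clear.
- **Last checks:** The wrist force read about zero, with only sensor noise. Before-and-after side pictures show the lever back at rest. The flap, rack, bottle and box are unchanged; the only other difference was at the robot's own base.

No check failed or disagreed, though contact came about 6 mm later than I expected. The fingers are thinner near the tip than I assumed, and the force readings caught it.

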